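# Fish a dropped nut out from under an instrument with a telescopic hook

### The job

A brass thumb nut has rolled under the white instrument. Take the orange-handled retrieving hook from its rack, feel for the mat with the hook's foot, slide it in beside and behind the nut and draw the nut out into the open on the blue mat, at least 3 cm (nut centre) in front of the instrument, keeping the foot sliding on the mat with a light pressure as you do so and pressing hard on nothing; then hang the hook back upright in its rack. Do not touch the nut with the fingers, and leave the eyepiece and the objective standing where they are.

Things in the scene. Friction and masses are not known exactly. Their poses are not given: they have to be found in the camera images.
- nut: the dropped knurled brass thumb nut, 27 mm across and 14 mm high, about 30 g, lying flat on the mat under the instrument, its centre 15 to 23 mm behind the front face. Origin: centre of its underside, z up.
- unit: the white instrument with a black front panel, fixed on the mat: 170 mm wide (y), 85 mm deep (x), top 80 mm above the mat. Origin: on the mat, under the middle of its front face; x points inward, away from the robot, y to the left along the face, z up. Handles and knobs stand out up to 9 mm in front of the face, 16 mm or more above the mat. The hook must not press on it with more than 12 N.
- mouth (a point): the middle of the upper edge of the opening under the instrument, 26 mm above the mat, in the plane of the front face, axes as the instrument's. The hollow behind it is 26 mm high, open only at the front, 150 mm wide (y) between the side walls and 75 mm deep to the back wall.
- mat: the fixed flat blue mat, 4 mm thick, 170 mm wide (y); it runs from 120 mm in front of the instrument's face to 85 mm behind it. Origin: its underside, below the instrument's origin, same axes. The hook must not press on it with more than 12 N; 2 to 6 N is a good touch. The foot must stay on the mat while the nut is drawn out.
- hook: the loose telescopic retrieving hook, hanging upright in the rack, about 180 g. Origin: the middle of the underside of its steel collar (32 mm diameter, 6 mm high), z up. Above the collar stands the orange square handle; below it runs a tube of 12 mm diameter, 72 mm long, with a thinner rod telescoped into it that ends in a bent foot.
- hook_grip (a point): the middle of the hook's orange handle, 36 mm above the hook's origin, axes as the hook's: grip it here. The handle is 18 x 18 mm, its sides along x and y, and reaches from 6 to 66 mm above the origin.
- hook_tube (a point): the lower end of the hook's tube, 72 mm below its origin. The rod below ends in a round foot, 8 mm thick: from the rod's axis 62 mm along the hook's x, there bent 28 mm to +y (centre lines). The foot's underside lies 120 to 165 mm below the origin: it differs each time and is not told, but stays. The foot yields upward on a spring, 6 mm at most: 1.3 N at first, 1 N more per mm, then hard.
- rack: the fixed gantry rack for the hook, 84 mm wide (y), on two legs (inner faces 34 mm either side of the middle). Its 8 mm top plate, x from -30 to 30 mm, has a slot 20 mm wide along x, open at +x and closed 11 mm behind the middle; the hook's collar rests on it with the tube in the slot. The way in and out is along x, collar a few mm above the plate. Origin: on the bench below the seat, z up.
- seat (a point): the seat of the hook in the rack: the middle of the slot on the top face of the plate, 190 mm above the bench, axes as the rack's. The hanging hook's origin lies within 5 mm of it, its x within 0.1 rad of the rack's (rod and foot pointing out of the slot).
- objective: a white microscope objective, 25 mm diameter, 42 mm high, standing on the mat near its front left corner. Origin: centre of its underside. Leave it alone.
- eyepiece: a black eyepiece, 53 mm across, 70 mm high, standing on the bench. Origin: centre of its underside. Leave it alone.

How it is judged:
By the outcome, as a careful person would: the job done as asked, in the order asked, and still so for the second after the job is handed in, with the robot touching nothing.
It also fails if it takes over 54 s, if anything falls off the work surface, if the arm or the gripper's body presses on something with over 40 N, if the wrist force passes 120 N, or if a joint passes its speed limit or range.

### The arm

A 7-joint arm with a two-finger parallel gripper is mounted at the origin on the work surface; the furniture and walls round the work are solid. World frame = base frame: x ahead of the robot, y to its left, z up, the work surface at z = 0. Lengths are in m, angles in rad, forces in N, time in s.
With the tool pointing down it reaches from about 0.4 to 0.85 m from the base axis. Payload 10.4 kg.
Tool frame: the origin (TCP) lies between the finger pads; the fingertips stand 11 mm ahead of it and the grasp point (between the pads) lies 8 mm behind it (tip_reach is the distance from the TCP to the fingertips, in m); z points along the fingers, y is the line along which they close (so a half turn about z gives the same grasp; the last joint's range is limited). The gripper opens to 85 mm and grips with 20 to 120 N. Pads are 22 mm wide; open, the fingers measure 114 mm over their backs; the gripper's body (76 mm by 85 mm) begins 54 mm behind the grasp point. The pads swing forward as they close: fully open they stand 13 mm farther back than shut.
Start: joints at [1.108, 0.332, -0.065, 1.46, 0.022, 1.35, -0.088], TCP at [0.266, -0.566, 0.242] pointing down, gripper open.
Joint ranges: [-2.6, 2.6], [-0.5, 2.12], [-1.47, 1.34], [0.16, 2.42], [-1.27, 4.41], [0.06, 2.06], [-2.6, 2.6]. Speed limits (rad/s): [2.22, 2.22, 2.79, 2.79, 3.14, 3.14, 3.14].

### API

Orientations are given as a unit quaternion [x, y, z, w].
In Python, from workcell import * gives the robot as it stands.
- The arm moves only by the shell command python3 -m inch 'ROWS' [OPENING] [FORCE]. ROWS is JSON, a list of rows, each an object with "slide": the shift along the world's x, y, z in m, a list of three; "yaw": the turn about the world's z in rad. A call has 1 to 20 rows; each row is the pose to reach, as a shift and turn from the pose commanded when the call began; what a row does not reach only later rows make up. A row lasts 1/12 s, in which the tool goes at most 41.7 mm and 7.16 degrees, less where a joint would pass 70% of its speed; a pose out of reach is approached as far as the arm can. A call with a gripper value outside its range is refused whole. OPENING is the closure in counts, from 0 (fully open) to 255 (shut), set as the call begins (- or left out, the last holds). The fingers move at their own pace and stop on an object; FORCE is the grip in N (left out, the last holds). Time passes only in rows, so rows that repeat a pose let the fingers close. It gives the time, the measured TCP pose, the force, the opening and the grip force at its end, in the units of the state.
- get_obs(): the state, without advancing time (a new reading comes with each control period).
- camera(name): name is "scene" or "top" or "wrist"; returns a dict with "frame" (420x560x3 uint8, red, green, blue), "fx", "fy", "cx", "cy" (pixels), "extrinsics" (4x4, takes a point from world to camera coordinates). Camera axes: x right, y down, z forward; pixel columns grow to the right and rows downward; lengths in m; the calibration is good to about 2 mm. A picture is of the moment at which its call begins. There is no depth.
- hand_in(): hands the job in; it is judged then, once.
The state is a dict: "clock": time; "joint_pos": joint angles; "joint_velocities": joint speeds; "tau": joint torques, N m; "position": TCP position; "ee_rot": TCP orientation; "ft_force": force on the tool from outside, world axes, zero at the start; "torque": the same for the moment, N m; "grip_width": opening from 0.0 (shut) to 1.0 (fully open); "grasp_force": force on a finger pad.
Only numpy, scipy, OpenCV 4.12 (cv2) and the standard library are available. Lean on these libraries where they do the work, as an engineer would, in place of code of your own. Each camera call takes 0.05 s, during which the arm holds its last target. There are 200 camera calls.

## Working session

There is one attempt and no reset: what is moved stays moved. The work goes in short steps, Python scripts to look and compute and a shell command to move; the robot and the scene stay as the last step left them, time stands still between calls to the robot, and variables do not carry over. Pictures are saved under pics/ and viewed, at most 13 in all, crops included, and the job is handed in when it is done.

```bash
mkdir -p pics; ls; cat > h.py <<'E'
from workcell import *
import numpy as np, cv2
def ray(c,u,v):
    E=np.array(c["extrinsics"]);R=E[:3,:3];t=E[:3,3]
    o=-R.T@t; d=R.T@np.array([(u-c["cx"])/c["fx"],(v-c["cy"])/c["fy"],1]); return o,d
def onz(c,u,v,z):
    o,d=ray(c,u,v); return o+d*(z-o[2])/d[2]
def proj(c,p):
    E=np.array(c["extrinsics"]);q=E[:3,:3]@np.array(p)+E[:3,3]
    return np.array([c["fx"]*q[0]/q[2]+c["cx"],c["fy"]*q[1]/q[2]+c["cy"]])
def snap(name,fn):
    c=camera(name); cv2.imwrite("pics/"+fn,c["frame"][:,:,::-1]); 
    import pickle; pickle.dump({k:np.array(v) for k,v in c.items()},open("pics/"+fn+".pkl","wb")); return c
def load(fn):
    import pickle; return pickle.load(open("pics/"+fn+".pkl","rb"))
E
python3 - <<'E'
from h import *
for n in ["scene","top"]:
    c=snap(n,n+"1.png"); o,d=ray(c,c["cx"],c["cy"]); print(n,o,d,c["fx"])
o=get_obs();print({k:np.round(v,3) for k,v in o.items()})
E
```

```text
pics
scene [-0.04480579  0.34861374  0.81777034] [ 0.59228659 -0.3114492  -0.74309891] 420.20283100414713
top [0.33715882 0.09126442 0.99162589] [ 0.15605844 -0.00932233 -0.98770383] 387.25709851592484
{'clock': np.float64(0.1), 'joint_pos': array([ 1.108,  0.333, -0.065,  1.461,  0.022,  1.35 , -0.089]), 'joint_velocities': array([ 0.001, -0.001, -0.001, -0.003,  0.   , -0.   ,  0.001]), 'tau': array([ 2.0000e-03, -6.2674e+01,  5.0000e-02, -3.9243e+01,  1.7000e-02,
        7.0000e-03,  0.0000e+00]), 'position': array([ 0.266, -0.565,  0.242]), 'ee_rot': array([ 0.976,  0.218, -0.   , -0.001]), 'ft_force': array([-0.373, -0.46 , -0.625]), 'torque': array([-0.025,  0.079,  0.04 ]), 'grasp_force': np.float64(0.0), 'grip_width': np.float64(0.997)}
```

View pics/scene1.png

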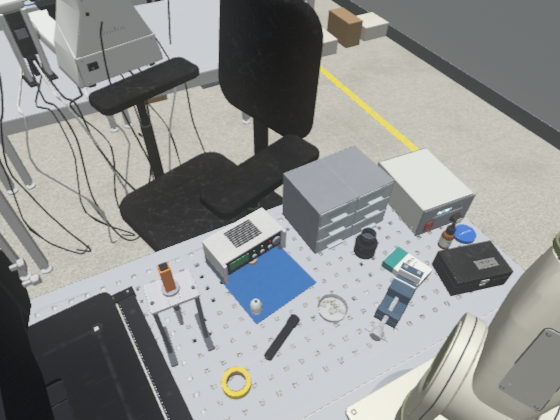

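View pics/top1.png

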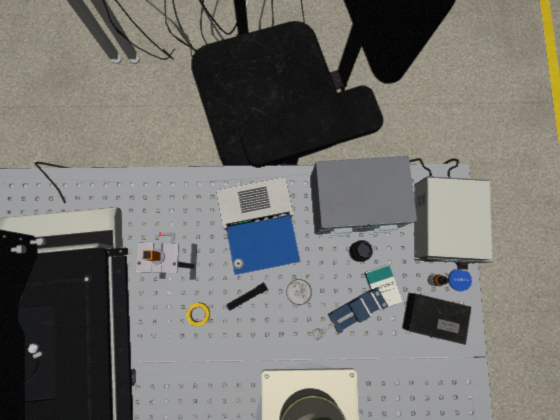

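```bash
python3 - <<'E'
from h import *
a=cv2.imread("pics/scene1.png")[210:350,130:320]; b=cv2.imread("pics/top1.png")[170:290,125:310]
a=cv2.resize(a,(800,590),interpolation=cv2.INTER_CUBIC); b=cv2.resize(b,(800,519),interpolation=cv2.INTER_CUBIC)
cv2.imwrite("pics/ca.png",a);cv2.imwrite("pics/cb.png",b)
E
```

```text
(no output)
```

View pics/ca.png

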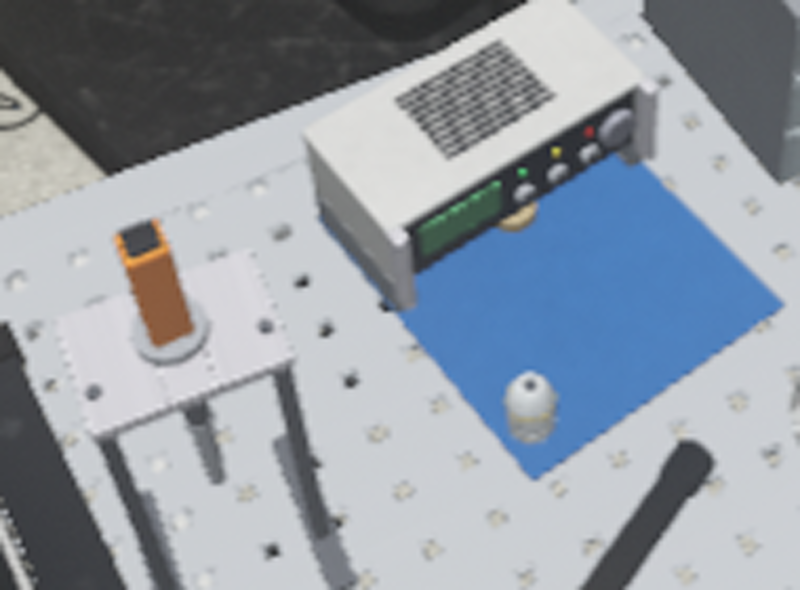

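View pics/cb.png

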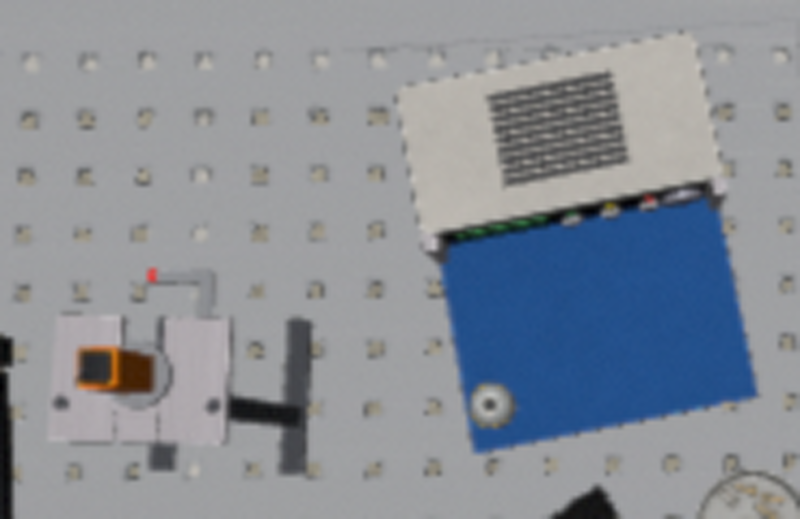

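```bash
python3 - <<'E'
from h import *
T=load("top1.png");S=load("scene1.png")
t=lambda u,v:(125+(u+.5)/4.324-.5,170+(v+.5)/4.324-.5)
s=lambda u,v:(130+(u+.5)/4.21-.5,210+(v+.5)/4.21-.5)
P=lambda n,p:print(n,np.round(p,4))
for n,uv,z in [("matFL",(472,452),.004),("matFR",(757,396),.004),("faceL",(442,255),.004),
 ("topBL",(398,88),.084),("topBR",(693,33),.084),("topFL",(432,236),.084),("topFR",(722,182),.084),
 ("plBL",(57,313),.19),("plBR",(231,318),.19),("plFR",(226,443),.19),("plFL",(48,440),.19),
 ("hookTop",(96,370),.256),("collar",(140,375),.196),("bend",(205,278),.06),("tip",(150,275),.06),("obj",(490,404),.046)]:
    P(n,onz(T,*t(*uv),z)[:2])
for n,uv,z in [("matFL",(533,480),.004),("matFR",(783,303),.004),("topFL",(410,228),.084),("topFR",(655,85),.084),
 ("topBL",(305,135),.084),("plFL",(97,437),.19),("plFR",(292,360),.19),("hookTop",(139,240),.256),("nutbot",(518,231),.004),("nutL",(498,220),.011),("nutR",(537,210),.011),("obj",(530,435),.004)]:
    P("S "+n,onz(S,*s(*uv),z)[:2])
E
```

```text
matFL [0.3445 0.1817]
matFR [0.375  0.0148]
faceL [0.4603 0.1999]
topBL [0.5438 0.2161]
topBR [0.5735 0.0521]
topFL [0.4609 0.1967]
topFR [0.4891 0.0376]
plBL [0.4113 0.3632]
plBR [0.4079 0.2801]
plFR [0.3487 0.2809]
plFL [0.3512 0.3649]
hookTop [0.38   0.3228]
collar [0.3809 0.3209]
bend [0.4419 0.3258]
tip [0.4439 0.3565]
obj [0.3707 0.1679]
S matFL [0.3445 0.1801]
S matFR [0.3762 0.0139]
S topFL [0.4595 0.1909]
S topFR [0.4853 0.0358]
S topBL [0.5398 0.2163]
S plFL [0.351  0.3629]
S plFR [0.3485 0.2823]
S hookTop [0.3839 0.3225]
S nutbot [0.4849 0.1209]
S nutL [0.4922 0.1295]
S nutR [0.4883 0.1072]
S obj [0.3677 0.1705]
```

```bash
python3 -m inch '[{"slide":[0.03,0.02,0.04],"yaw":0.1},{"slide":[0.06,0.04,0.08],"yaw":0.2},{"slide":[0.09,0.07,0.11],"yaw":0.3},{"slide":[0.12,0.10,0.14],"yaw":0.4},{"slide":[0.15,0.13,0.16],"yaw":0.5},{"slide":[0.17,0.16,0.178],"yaw":0.6},{"slide":[0.19,0.195,0.178],"yaw":0.7},{"slide":[0.20,0.23,0.178],"yaw":0.8},{"slide":[0.21,0.27,0.178],"yaw":0.9},{"slide":[0.215,0.31,0.178],"yaw":1.0},{"slide":[0.22,0.35,0.178],"yaw":1.1},{"slide":[0.225,0.39,0.178],"yaw":1.1},{"slide":[0.23,0.43,0.178],"yaw":1.1},{"slide":[0.23,0.47,0.178],"yaw":1.1},{"slide":[0.23,0.51,0.178],"yaw":1.1},{"slide":[0.23,0.55,0.178],"yaw":1.1},{"slide":[0.23,0.59,0.178],"yaw":1.1},{"slide":[0.22,0.63,0.178],"yaw":1.1},{"slide":[0.21,0.67,0.178],"yaw":1.1},{"slide":[0.20,0.71,0.178],"yaw":1.1}]' 0
```

```text
clock: 1.77
position: [0.4699, 0.1269, 0.4201]
ee_rot: [0.718, 0.696, -0.0, -0.0]
ft_force: [0.7, 0.8, 1.1]
grip_width: 1.0
grasp_force: 0.0
```

```bash
python3 -m inch '[{"slide":[-0.02,0.035,-0.01],"yaw":0},{"slide":[-0.035,0.07,-0.02],"yaw":0},{"slide":[-0.05,0.105,-0.04],"yaw":0},{"slide":[-0.068,0.14,-0.06],"yaw":0},{"slide":[-0.083,0.175,-0.075],"yaw":0},{"slide":[-0.083,0.178,-0.09],"yaw":0},{"slide":[-0.083,0.178,-0.09],"yaw":0},{"slide":[-0.083,0.178,-0.09],"yaw":0}]' 
python3 - <<'E'
from h import *
c=snap("wrist","w1.png"); o=get_obs(); print(o["position"],ray(c,c["cx"],c["cy"]),c["fx"],o["ft_force"])
for z,n in [(.256,"handle top"),(.196,"collar")]: print(n,proj(c,[.382,.322,z]))
E
```

```text
clock: 2.43
position: [0.3875, 0.3028, 0.3299]
ee_rot: [0.718, 0.696, -0.001, -0.0]
ft_force: [-0.3, 0.2, -0.7]
grip_width: 1.001
grasp_force: 0.0
[0.38825357 0.30232623 0.3306342 ] (array([0.38977607, 0.3796763 , 0.460269  ]), array([-0.01057974, -0.30734967, -0.95153783])) 348.4915204070821 [ 0.57377328 -0.38600609  0.44926932]
handle top [261.69124144 198.51065463]
collar [263.80366749 177.32658875]
```

View pics/w1.png

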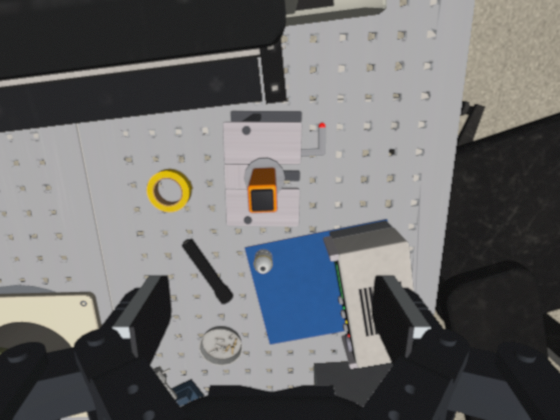

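```bash
python3 - <<'E'
from h import *
c=load("w1.png")
f=c["frame"].astype(int); hsv=cv2.cvtColor(c["frame"],cv2.COLOR_RGB2HSV)
sub=np.zeros(hsv.shape[:2],np.uint8); sub[155:225,235:295]=1
m=((cv2.inRange(hsv,(5,150,60),(20,255,255))>0)&(sub>0)).astype(np.uint8)
n,l,s,ce=cv2.connectedComponentsWithStats(m); print(s[1:],ce[1:])
dk=((f.sum(2)<150)&(sub>0)).astype(np.uint8)
n,l,s,ce=cv2.connectedComponentsWithStats(dk);print(s[1:])
k=1+np.argmax(s[1:,4]); r=cv2.minAreaRect(np.argwhere(l==k)[:,::-1].astype(np.float32)); print(r)
print("handle",onz(c,*r[0],.256))
for z in(.035,.05,.065):
    b=onz(c,322,153,z);t=onz(c,322,124,z);print(z,b,t,t-b)
    red=((f[:,:,0]>180)&(f[:,:,1]<80)); red[:100]=0;red[140:]=0; v,u=np.argwhere(red).mean(0); print(u,v)
for uv in [(226,123),(301,122),(298,226),(228,226)]: print(onz(c,*uv,.19)[:2])
E
```

```text
[[248 169  29  43 663]] [[262.47058824 185.00301659]]
[[252 190  19   3  28]
 [253 199  19  11  87]]
((262.0, 204.0), (18.0, 10.0), 0.0)
handle [0.38205496 0.31850783 0.256     ]
0.035 [0.449131 0.31489  0.035   ] [0.44862304 0.3492214  0.035     ] [-0.00050795  0.03433141  0.        ]
321.3529411764706 124.82352941176471
0.05 [0.44703744 0.31717513 0.05      ] [0.44654741 0.3502956  0.05      ] [-0.00049004  0.03312048  0.        ]
321.3529411764706 124.82352941176471
0.065 [0.44494389 0.31946026 0.065     ] [0.44447177 0.3513698  0.065     ] [-0.00047212  0.03190955  0.        ]
321.3529411764706 124.82352941176471
[0.3548721  0.36322089]
[0.41135747 0.36225965]
[0.40857075 0.27889962]
[0.35074667 0.28060752]
```

```bash
python3 -m inch '[{"slide":[-0.006,0.019,0],"yaw":0},{"slide":[-0.006,0.019,-0.035],"yaw":0},{"slide":[-0.006,0.019,-0.07],"yaw":0},{"slide":[-0.006,0.019,-0.1],"yaw":0},{"slide":[-0.006,0.019,-0.112],"yaw":0},{"slide":[-0.006,0.019,-0.112],"yaw":0},{"slide":[-0.006,0.019,-0.112],"yaw":0}]' 0 60
python3 -m inch '[{"slide":[0,0,0],"yaw":0},{"slide":[0,0,0],"yaw":0},{"slide":[0,0,0],"yaw":0},{"slide":[0,0,0],"yaw":0},{"slide":[0,0,0],"yaw":0},{"slide":[0,0,0],"yaw":0},{"slide":[0,0,0],"yaw":0},{"slide":[0,0,0],"yaw":0}]' 255 60
```

```text
clock: 3.07
position: [0.3827, 0.3218, 0.2197]
ee_rot: [0.718, 0.696, 0.0, -0.0]
ft_force: [0.4, -0.1, 1.3]
grip_width: 1.003
grasp_force: 0.0
clock: 3.73
position: [0.382, 0.3222, 0.2188]
ee_rot: [0.718, 0.696, 0.0, 0.0]
ft_force: [-0.2, -1.8, 5.6]
grip_width: 0.203
grasp_force: 58.6
```

```bash
python3 -m inch '[{"slide":[0,0,0.004],"yaw":0},{"slide":[0,0,0.007],"yaw":0},{"slide":[0,0,0.007],"yaw":0},{"slide":[0.015,0,0.007],"yaw":0},{"slide":[0.035,-0.001,0.007],"yaw":0},{"slide":[0.06,-0.002,0.007],"yaw":0},{"slide":[0.085,-0.002,0.007],"yaw":0},{"slide":[0.085,-0.002,0.02],"yaw":0},{"slide":[0.085,-0.002,0.05],"yaw":0},{"slide":[0.085,-0.002,0.085],"yaw":0},{"slide":[0.085,-0.002,0.11],"yaw":0},{"slide":[0.085,-0.002,0.11],"yaw":0},{"slide":[0.085,-0.002,0.11],"yaw":0},{"slide":[0.085,-0.002,0.11],"yaw":0}]'
python3 - <<'E'
from h import *
for i in range(3): c=snap("scene","s2.png"); o=get_obs(); print(o["position"],o["ft_force"],o["torque"],o["clock"])
for z in (.08,.1,.12,.14,.16,.18,.2):
    P=np.array(o["position"]); print(z,proj(c,[P[0],P[1],z]),proj(c,[P[0]+.062,P[1]-.002,z]),proj(c,[P[0]+.064,P[1]+.03,z]))
c=cv2.imread("pics/s2.png")[170:330,130:330]; cv2.imwrite("pics/s2c.png",cv2.resize(c,(750,600),interpolation=cv2.INTER_CUBIC))
E
```

```text
clock: 4.9
position: [0.4666, 0.3197, 0.3272]
ee_rot: [0.718, 0.696, -0.001, -0.0]
ft_force: [-0.3, -0.0, -2.8]
grip_width: 0.202
grasp_force: 59.0
[0.46650088 0.31950924 0.32684913] [ 0.66455572 -0.7220051  -2.35111876] [-0.00615772  0.03280427  0.02144578] 4.95
[0.46646833 0.31947724 0.32680098] [ 0.31076117  0.19493369 -2.78323327] [-0.01822462  0.00404317 -0.00019385] 5.0
[0.4664631  0.31955385 0.32694033] [-0.51074787 -0.22370864 -1.37927381] [-0.01149857 -0.00380156  0.02528019] 5.05
0.08 [167.92946868 286.12584687] [159.69428744 263.66372521] [144.72464511 268.67673422]
0.1 [166.13813997 280.72773822] [157.84008165 258.11578325] [142.59719576 263.15829803]
0.12 [164.28268961 275.13640117] [155.92236001 252.3777964 ] [140.39612549 257.44889499]
0.14 [162.35961197 269.34127157] [153.93780201 246.43982951] [138.11754553 251.53843789]
0.16 [160.3651411  263.33100087] [151.88285165 240.29124261] [135.75728828 245.41611634]
0.18 [158.29522615 257.093382  ] [149.75369605 233.92062734] [133.31088193 239.0703308 ]
0.2 [156.14550391 250.61526654] [147.54624194 227.31573623] [130.77352215 232.48861923]
```

View pics/s2c.png

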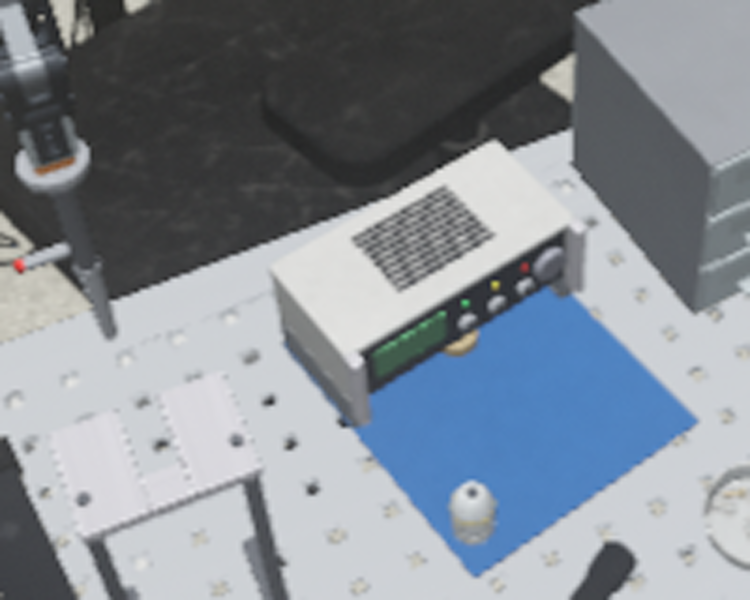

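```bash
python3 -m inch '[{"slide":[-0.01,-0.03,0],"yaw":0.03},{"slide":[-0.02,-0.065,0],"yaw":0.07},{"slide":[-0.025,-0.1,0],"yaw":0.1},{"slide":[-0.03,-0.135,0],"yaw":0.13},{"slide":[-0.04,-0.17,0],"yaw":0.16},{"slide":[-0.045,-0.205,0],"yaw":0.19},{"slide":[-0.05,-0.24,0],"yaw":0.214},{"slide":[-0.057,-0.268,0],"yaw":0.214},{"slide":[-0.057,-0.268,-0.03],"yaw":0.214},{"slide":[-0.057,-0.268,-0.06],"yaw":0.214},{"slide":[-0.057,-0.268,-0.09],"yaw":0.214},{"slide":[-0.057,-0.268,-0.12],"yaw":0.214},{"slide":[-0.057,-0.268,-0.135],"yaw":0.214},{"slide":[-0.057,-0.268,-0.137],"yaw":0.214},{"slide":[-0.057,-0.268,-0.137],"yaw":0.214},{"slide":[-0.057,-0.268,-0.137],"yaw":0.214}]'
python3 - <<'E'
from h import *
F=[]
for i in range(8): c=snap("top","t3.png"); o=get_obs(); F.append(o["ft_force"])
print(o["position"],o["ee_rot"],np.mean(F,0),np.std(F,0))
c=snap("top","t3.png"); s=snap("scene","s3.png")
a=cv2.resize(c["frame"][180:290,200:320],(800,733),interpolation=cv2.INTER_CUBIC)[:,:,::-1]
b=cv2.resize(s["frame"][220:320,200:320],(800,667),interpolation=cv2.INTER_CUBIC)[:,:,::-1]
cv2.imwrite("pics/c3.png",cv2.resize(np.vstack([a,b]),(400,700))[:, :]); 
cv2.imwrite("pics/c3.png",np.hstack([cv2.resize(a,(400,367)),cv2.resize(b,(400,333))[:367] if 0 else cv2.copyMakeBorder(cv2.resize(b,(400,333)),0,34,0,0,0)]))
E
```

```text
clock: 6.38
position: [0.4102, 0.0521, 0.1922]
ee_rot: [0.64, 0.769, 0.0, 0.0]
ft_force: [0.6, 0.3, -1.8]
grip_width: 0.197
grasp_force: 59.5
[0.40997061 0.05200848 0.19167088] [6.39565209e-01 7.68736767e-01 1.95109161e-04 2.95292462e-04] [-0.07177578 -0.02931556 -1.24014523] [0.39612949 0.12013311 0.4434008 ]
```

View pics/c3.png

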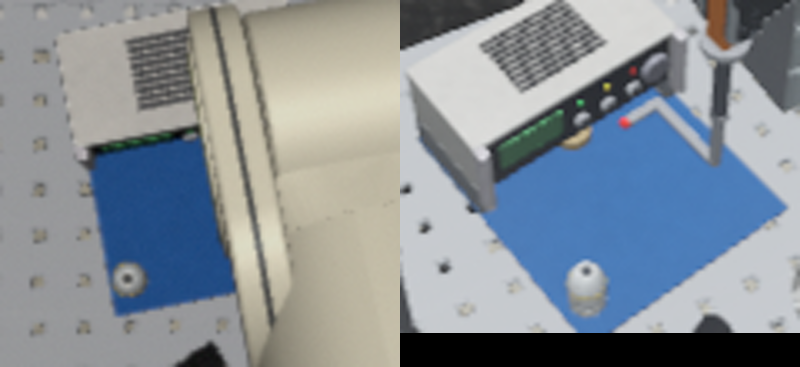

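```bash
cat > f.py <<'E'
from h import *
F=[];Z=[]
for i in range(8): c=camera("scene"); o=get_obs(); F.append(o["ft_force"]);Z.append(o["position"])
print(np.round(np.mean(Z,0),4),np.round(np.mean(F,0)-[-.07,-.03,-1.24],2),o["clock"])
R=np.array([[.983,.183],[-.183,.983]])
print("rod in unit",np.round(R@(np.mean(Z,0)[:2]-[.478,.12]),4))
E
python3 -m inch '[{"slide":[0,0,-0.01],"yaw":0},{"slide":[0,0,-0.018],"yaw":0},{"slide":[0,0,-0.02],"yaw":0},{"slide":[0,0,-0.02],"yaw":0}]'; python3 f.py
python3 -m inch '[{"slide":[0,0,-0.002],"yaw":0},{"slide":[0,0,-0.003],"yaw":0},{"slide":[0,0,-0.003],"yaw":0}]'; python3 f.py
```

```text
clock: 7.22
position: [0.409, 0.052, 0.1702]
ee_rot: [0.639, 0.769, -0.001, -0.001]
ft_force: [0.0, -0.8, -1.0]
grip_width: 0.206
grasp_force: 59.5
[0.4098 0.0521 0.1714] [ 0.39  0.18 -0.62] 7.6167
rod in unit [-0.0794 -0.0543]
clock: 7.87
position: [0.4096, 0.052, 0.168]
ee_rot: [0.64, 0.769, -0.0, -0.0]
ft_force: [-0.2, 0.7, -1.8]
grip_width: 0.205
grasp_force: 59.5
[0.4098 0.052  0.1683] [ 0.18 -0.09 -0.38] 8.2667
rod in unit [-0.0795 -0.0543]
```

```bash
for i in 1; do :; done
python3 -m inch '[{"slide":[0,0,-0.001],"yaw":0},{"slide":[0,0,-0.002],"yaw":0},{"slide":[0,0,-0.002],"yaw":0}]'; python3 f.py
python3 -m inch '[{"slide":[0,0,-0.001],"yaw":0},{"slide":[0,0,-0.002],"yaw":0},{"slide":[0,0,-0.002],"yaw":0}]'; python3 f.py
```

```text
clock: 8.52
position: [0.4096, 0.052, 0.1661]
ee_rot: [0.64, 0.769, -0.0, -0.0]
ft_force: [-0.7, 0.1, -1.4]
grip_width: 0.2
grasp_force: 59.5
[0.4098 0.052  0.1663] [-0.05  0.11 -0.32] 8.9167
rod in unit [-0.0795 -0.0543]
clock: 9.17
position: [0.4097, 0.052, 0.1641]
ee_rot: [0.64, 0.769, -0.0, -0.0]
ft_force: [-0.4, 0.0, -1.7]
grip_width: 0.204
grasp_force: 59.5
[0.4098 0.052  0.1643] [-0.18 -0.07 -0.48] 9.5667
rod in unit [-0.0795 -0.0543]
```

```bash

python3 -m inch '[{"slide":[0,0,-0.001],"yaw":0},{"slide":[0,0,-0.002],"yaw":0},{"slide":[0,0,-0.002],"yaw":0}]'|grep ft; python3 f.py
python3 -m inch '[{"slide":[0,0,-0.001],"yaw":0},{"slide":[0,0,-0.0015],"yaw":0},{"slide":[0,0,-0.0015],"yaw":0}]'|grep ft; python3 f.py
```

```text
ft_force: [-0.4, -0.9, -2.1]
[0.4098 0.052  0.1623] [ 0.34 -0.08 -0.19] 10.2167
rod in unit [-0.0795 -0.0543]
ft_force: [-0.4, -0.3, -1.4]
[0.4098 0.052  0.1608] [-0.16  0.22 -0.73] 10.8667
rod in unit [-0.0795 -0.0543]
```

```bash
cat > tip.py <<'E'
from h import *
c=snap("scene","s_tip.png"); f=c["frame"].astype(int)
red=(f[:,:,0]>150)&(f[:,:,1]<90)&(f[:,:,2]<100); red[:225]=0;red[300:]=0;red[:,:225]=0;red[:,320:]=0
n,l,s,ce=cv2.connectedComponentsWithStats(red.astype(np.uint8)); print(s[1:,:].tolist(),np.round(ce[1:],1).tolist())
P=np.array(get_obs()["position"])
R=np.array([[.983,.183],[-.183,.983]])
for z in (.008,.012,.016,.02):
    t=P[:2]+R.T@np.array([.062,.028]); print(z,np.round(proj(c,[*t,z]),1))
E
python3 tip.py
```

```text
[[266, 264, 3, 2, 4]] [[267.0, 264.8]]
0.008 [267.7 264.7]
0.012 [267.7 263.7]
0.016 [267.7 262.7]
0.02 [267.7 261.7]
```

```bash

python3 -m inch '[{"slide":[0,0,-0.001],"yaw":0},{"slide":[0,0,-0.0015],"yaw":0},{"slide":[0,0,-0.0015],"yaw":0}]'|grep ft; python3 f.py
python3 -m inch '[{"slide":[0,0,-0.001],"yaw":0},{"slide":[0,0,-0.0015],"yaw":0},{"slide":[0,0,-0.0015],"yaw":0}]'|grep ft; python3 f.py
```

```text
ft_force: [0.7, 1.4, -1.2]
[0.4098 0.052  0.1593] [-0.03 -0.13 -0.54] 11.5667
rod in unit [-0.0795 -0.0543]
ft_force: [-1.1, 0.3, 0.8]
[0.4099 0.052  0.1579] [-0.46 -0.05  2.16] 12.2167
rod in unit [-0.0794 -0.0543]
```

```bash

python3 -m inch '[{"slide":[0,0,-0.0007],"yaw":0},{"slide":[0.004,-0.002,-0.0007],"yaw":0},{"slide":[0.008,-0.001,-0.0007],"yaw":0},{"slide":[0.013,-0.0005,-0.0007],"yaw":0},{"slide":[0.018,0.0005,-0.0007],"yaw":0},{"slide":[0.023,0.0014,-0.0007],"yaw":0},{"slide":[0.028,0.0023,-0.0007],"yaw":0},{"slide":[0.033,0.0032,-0.0007],"yaw":0},{"slide":[0.038,0.0041,-0.0007],"yaw":0},{"slide":[0.043,0.005,-0.0007],"yaw":0},{"slide":[0.048,0.006,-0.0007],"yaw":0},{"slide":[0.052,0.0067,-0.0007],"yaw":0},{"slide":[0.055,0.0072,-0.0007],"yaw":0},{"slide":[0.055,0.0072,-0.0007],"yaw":0}]'|grep ft; python3 f.py
python3 - <<'E'
from h import *
s=snap("scene","s4.png")
cv2.imwrite("pics/c4.png",cv2.resize(s["frame"][210:300,210:330],(800,600),interpolation=cv2.INTER_CUBIC)[:,:,::-1])
E
```

```text
ft_force: [-0.3, -0.2, 2.0]
[0.4651 0.0593 0.1573] [0.8  0.11 3.02] 13.7833
rod in unit [-0.0238 -0.0573]
```

View pics/c4.png

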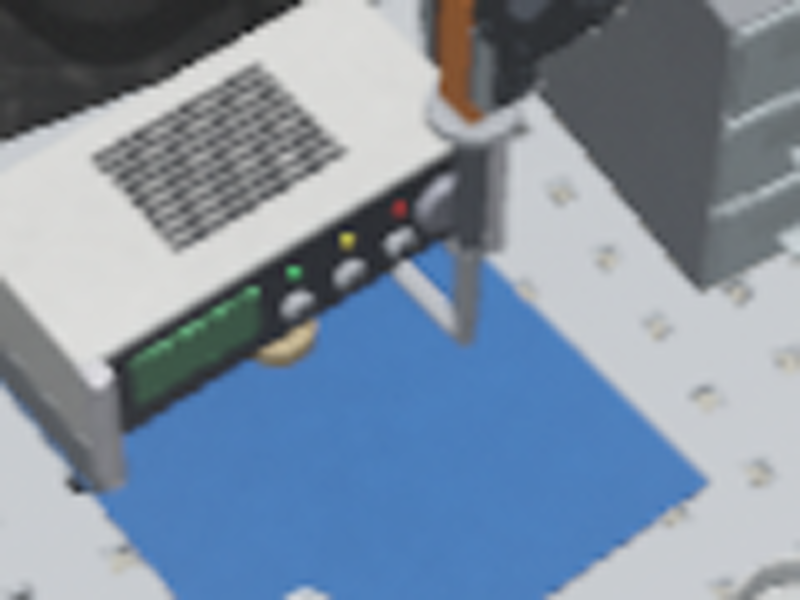

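```bash

python3 -m inch '[{"slide":[0.002,0.0004,0],"yaw":0},{"slide":[0.0035,0.0007,0],"yaw":0},{"slide":[0.005,0.0009,0],"yaw":0},{"slide":[0.005,0.0009,0],"yaw":0}]'|grep ft; python3 f.py
```

```text
ft_force: [-1.0, -0.3, 1.5]
[0.4697 0.0601 0.1571] [-2.07 -0.4   2.85] 14.5667
rod in unit [-0.0191 -0.0574]
```

```bash

python3 -m inch '[{"slide":[-0.0004,0.002,0],"yaw":0},{"slide":[-0.0009,0.005,0],"yaw":0},{"slide":[-0.0015,0.008,0],"yaw":0},{"slide":[-0.002,0.011,0],"yaw":0},{"slide":[-0.0026,0.014,0],"yaw":0},{"slide":[-0.0031,0.017,0],"yaw":0},{"slide":[-0.0031,0.017,0],"yaw":0}]'|grep ft; python3 f.py
python3 - <<'E'
from h import *
s=snap("scene","s5.png")
a=load("s4.png")["frame"];
d=np.abs(a[255:275,240:262].astype(int)-s["frame"][255:275,240:262]).sum(2); print(d.max(1)); print((d>60).astype(int))
E
```

```text
ft_force: [0.1, -1.2, 1.5]
[0.4667 0.0774 0.1572] [-0.05 -0.18  2.85] 15.55
rod in unit [-0.0189 -0.0398]
[5 5 6 9 5 4 4 6 6 3 4 4 4 5 4 5 3 5 2 3]
[[0 0 0 0 0 0 0 0 0 0 0 0 0 0 0 0 0 0 0 0 0 0]
 [0 0 0 0 0 0 0 0 0 0 0 0 0 0 0 0 0 0 0 0 0 0]
 [0 0 0 0 0 0 0 0 0 0 0 0 0 0 0 0 0 0 0 0 0 0]
 [0 0 0 0 0 0 0 0 0 0 0 0 0 0 0 0 0 0 0 0 0 0]
 [0 0 0 0 0 0 0 0 0 0 0 0 0 0 0 0 0 0 0 0 0 0]
 [0 0 0 0 0 0 0 0 0 0 0 0 0 0 0 0 0 0 0 0 0 0]
 [0 0 0 0 0 0 0 0 0 0 0 0 0 0 0 0 0 0 0 0 0 0]
 [0 0 0 0 0 0 0 0 0 0 0 0 0 0 0 0 0 0 0 0 0 0]
 [0 0 0 0 0 0 0 0 0 0 0 0 0 0 0 0 0 0 0 0 0 0]
 [0 0 0 0 0 0 0 0 0 0 0 0 0 0 0 0 0 0 0 0 0 0]
 [0 0 0 0 0 0 0 0 0 0 0 0 0 0 0 0 0 0 0 0 0 0]
 [0 0 0 0 0 0 0 0 0 0 0 0 0 0 0 0 0 0 0 0 0 0]
 [0 0 0 0 0 0 0 0 0 0 0 0 0 0 0 0 0 0 0 0 0 0]
 [0 0 0 0 0 0 0 0 0 0 0 0 0 0 0 0 0 0 0 0 0 0]
 [0 0 0 0 0 0 0 0 0 0 0 0 0 0 0 0 0 0 0 0 0 0]
 [0 0 0 0 0 0 0 0 0 0 0 0 0 0 0 0 0 0 0 0 0 0]
 [0 0 0 0 0 0 0 0 0 0 0 0 0 0 0 0 0 0 0 0 0 0]
 [0 0 0 0 0 0 0 0 0 0 0 0 0 0 0 0 0 0 0 0 0 0]
 [0 0 0 0 0 0 0 0 0 0 0 0 0 0 0 0 0 0 0 0 0 0]
 [0 0 0 0 0 0 0 0 0 0 0 0 0 0 0 0 0 0 0 0 0 0]]
```

```bash

python3 -m inch '[{"slide":[-0.0004,0.002,0],"yaw":0},{"slide":[-0.0009,0.005,0],"yaw":0},{"slide":[-0.0015,0.008,0],"yaw":0},{"slide":[-0.002,0.011,0],"yaw":0},{"slide":[-0.0026,0.014,0],"yaw":0},{"slide":[-0.0031,0.0165,0],"yaw":0},{"slide":[-0.0031,0.0165,0],"yaw":0}]'|grep ft; python3 f.py
python3 - <<'E'
from h import *
s=snap("scene","s6.png")
a=load("s4.png")["frame"];
d=np.abs(a[255:275,240:262].astype(int)-s["frame"][255:275,240:262]).sum(2); print((d>60).sum())
cv2.imwrite("pics/c6.png",cv2.resize(s["frame"][210:300,210:330],(800,600),interpolation=cv2.INTER_CUBIC)[:,:,::-1])
E
```

```text
ft_force: [0.1, -1.2, 1.6]
[0.4635 0.0938 0.1571] [-0.32 -0.33  3.21] 16.5833
rod in unit [-0.019  -0.0231]
19
```

View pics/c6.png

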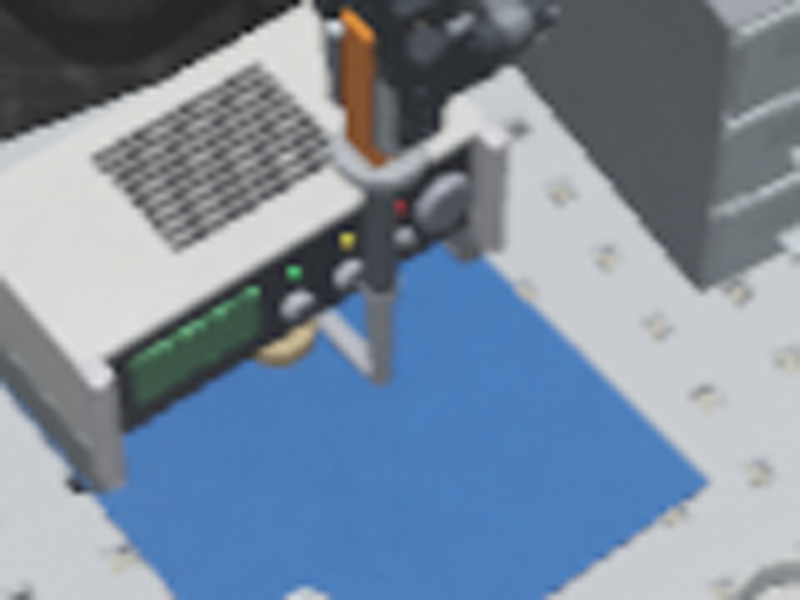

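```bash

python3 -m inch '[{"slide":[-0.002,-0.0004,0],"yaw":0},{"slide":[-0.004,-0.0007,0],"yaw":0},{"slide":[-0.006,-0.0011,0],"yaw":0},{"slide":[-0.008,-0.0015,0],"yaw":0},{"slide":[-0.011,-0.002,0],"yaw":0},{"slide":[-0.014,-0.0026,0],"yaw":0},{"slide":[-0.017,-0.0032,0],"yaw":0},{"slide":[-0.02,-0.0037,0],"yaw":0},{"slide":[-0.023,-0.0043,0],"yaw":0},{"slide":[-0.026,-0.0048,0],"yaw":0},{"slide":[-0.029,-0.0054,0],"yaw":0},{"slide":[-0.032,-0.006,0],"yaw":0},{"slide":[-0.035,-0.0065,0],"yaw":0},{"slide":[-0.035,-0.0065,0],"yaw":0}]'|grep ft; python3 f.py
python3 -m inch '[{"slide":[-0.003,-0.0006,0],"yaw":0},{"slide":[-0.006,-0.0011,0],"yaw":0},{"slide":[-0.009,-0.0017,0],"yaw":0},{"slide":[-0.012,-0.0022,0],"yaw":0},{"slide":[-0.015,-0.0028,0],"yaw":0},{"slide":[-0.018,-0.0034,0],"yaw":0},{"slide":[-0.021,-0.0039,0],"yaw":0},{"slide":[-0.021,-0.0039,0],"yaw":0}]'|grep ft; python3 f.py
python3 - <<'E'
from h import *
s=snap("scene","s7.png")
cv2.imwrite("pics/c7.png",cv2.resize(s["frame"][210:300,210:330],(800,600),interpolation=cv2.INTER_CUBIC)[:,:,::-1])
E
```

```text
ft_force: [1.4, 0.3, 1.8]
[0.4283 0.087  0.157 ] [-0.04  0.12  2.93] 18.2
rod in unit [-0.0549 -0.0233]
ft_force: [2.1, 0.7, 2.2]
[0.4073 0.0831 0.157 ] [-0.   -0.    3.27] 19.2667
rod in unit [-0.0762 -0.0233]
```

View pics/c7.png

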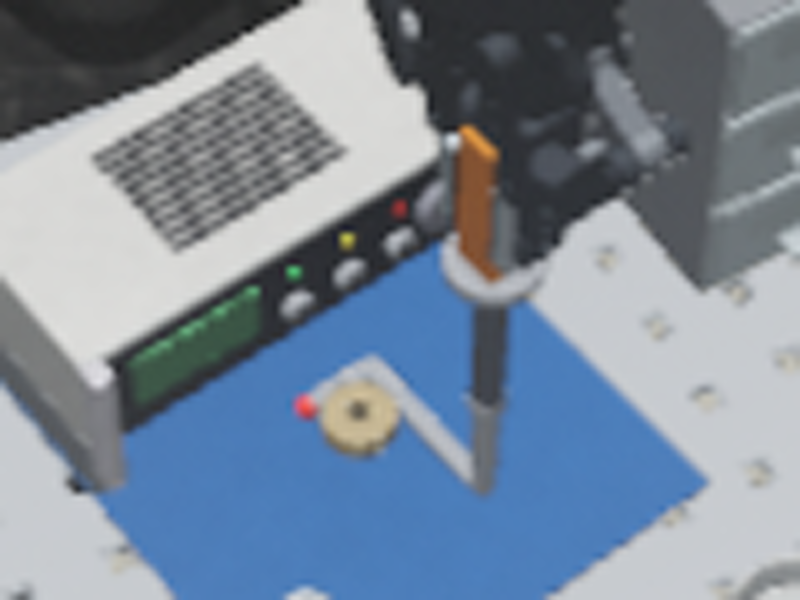

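```bash

python3 -m inch '[{"slide":[-0.002,-0.0004,0],"yaw":0},{"slide":[-0.005,-0.0009,0],"yaw":0},{"slide":[-0.008,-0.0015,0],"yaw":0},{"slide":[-0.011,-0.002,0],"yaw":0},{"slide":[-0.014,-0.0026,0],"yaw":0},{"slide":[-0.014,-0.0026,0],"yaw":0}]'|grep ft; python3 f.py
cat > nut.py <<'E'
from h import *
c=snap("scene","s8.png"); hsv=cv2.cvtColor(c["frame"],cv2.COLOR_RGB2HSV)
m=cv2.inRange(hsv,(12,60,100),(30,255,255)); m[:255]=0;m[300:]=0;m[:,:240]=0;m[:,300:]=0
n,l,s,ce=cv2.connectedComponentsWithStats(m); k=1+np.argmax(s[1:,4]); print(s[k],ce[k])
p=onz(c,*ce[k],.012)[:2]; R=np.array([[.983,.183],[-.183,.983]]); print("nut unit",R@(p-[.478,.12]))
E
python3 nut.py
```

```text
ft_force: [0.9, 0.7, 1.1]
[0.3933 0.0806 0.157 ] [0.26 0.52 2.64] 20.2167
rod in unit [-0.0905 -0.0233]
[263 272  10   9  57] [267.15789474 276.07017544]
nut unit [-0.04399334 -0.00434997]
```

```bash

python3 -m inch '[{"slide":[0.002,0.0004,0],"yaw":0},{"slide":[0.004,0.0007,0],"yaw":0},{"slide":[0.004,0.0007,0.005],"yaw":0},{"slide":[0.004,0.0007,0.02],"yaw":0},{"slide":[0.004,0.0007,0.045],"yaw":0},{"slide":[0.004,0.0007,0.075],"yaw":0},{"slide":[0.004,0.0007,0.105],"yaw":0},{"slide":[0.004,0.0007,0.135],"yaw":0},{"slide":[0.004,0.0007,0.16],"yaw":0},{"slide":[0.01,0.02,0.17],"yaw":-0.02},{"slide":[0.02,0.05,0.17],"yaw":-0.05},{"slide":[0.03,0.085,0.17],"yaw":-0.08},{"slide":[0.04,0.12,0.17],"yaw":-0.11},{"slide":[0.05,0.155,0.17],"yaw":-0.14},{"slide":[0.06,0.19,0.17],"yaw":-0.17},{"slide":[0.07,0.225,0.17],"yaw":-0.2},{"slide":[0.073,0.239,0.17],"yaw":-0.214},{"slide":[0.073,0.239,0.17],"yaw":-0.214},{"slide":[0.073,0.239,0.17],"yaw":-0.214},{"slide":[0.073,0.239,0.17],"yaw":-0.214}]'
python3 f.py; python3 nut.py
python3 - <<'E'
from h import *
s=load("s8.png"); o=get_obs(); P=o["position"]
for z in (.16,.168,.172,.18): print(z,proj(s,[P[0],P[1],z]),proj(s,[P[0]+.062,P[1]+.028,z]))
cv2.imwrite("pics/c8.png",cv2.resize(s["frame"][170:330,130:330],(750,600),interpolation=cv2.INTER_CUBIC)[:,:,::-1])
E
```

```text
clock: 21.93
position: [0.4668, 0.3188, 0.327]
ee_rot: [0.718, 0.696, -0.0, 0.0]
ft_force: [0.8, -1.0, -1.2]
grip_width: 0.2
grasp_force: 59.5
[0.4669 0.3187 0.3274] [ 0.46  0.23 -0.7 ] 22.3333
rod in unit [0.0254 0.1974]
[263 272  10   9  53] [267.13207547 276.13207547]
nut unit [-0.04409021 -0.00420112]
0.16 [160.43869375 263.21746684] [137.1087298  245.65531441]
0.168 [159.62075038 260.75011535] [136.15007704 243.14504765]
0.172 [159.20717357 259.50254809] [135.66553764 241.8762638 ]
0.18 [158.37063554 256.9791052 ] [134.68584245 239.3108967 ]
```

View pics/c8.png

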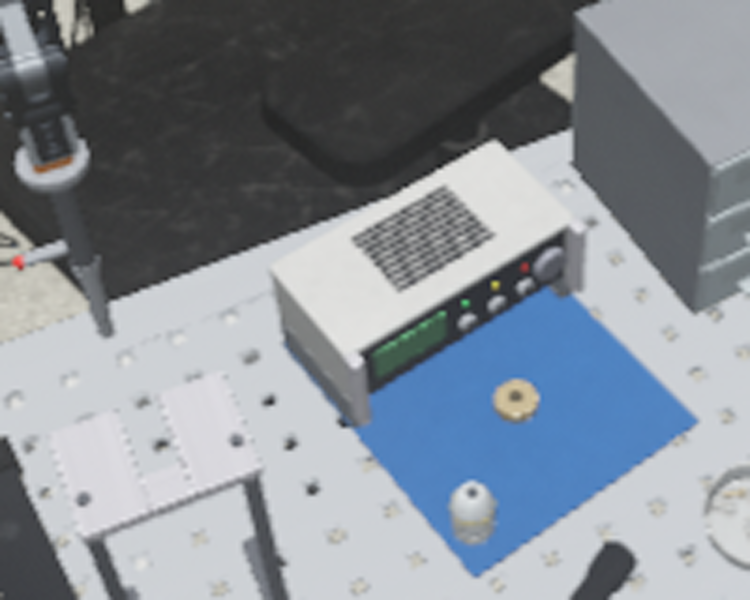

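```bash

python3 -m inch '[{"slide":[0,0.001,-0.03],"yaw":0},{"slide":[0,0.001,-0.06],"yaw":0},{"slide":[0,0.001,-0.09],"yaw":0},{"slide":[0,0.001,-0.1005],"yaw":0},{"slide":[0,0.001,-0.1005],"yaw":0},{"slide":[0,0.001,-0.1005],"yaw":0},{"slide":[-0.01,0.0013,-0.1005],"yaw":0},{"slide":[-0.02,0.0016,-0.1005],"yaw":0},{"slide":[-0.035,0.002,-0.1005],"yaw":0},{"slide":[-0.05,0.0025,-0.1005],"yaw":0},{"slide":[-0.062,0.0028,-0.1005],"yaw":0},{"slide":[-0.074,0.003,-0.1005],"yaw":0},{"slide":[-0.084,0.0032,-0.1005],"yaw":0},{"slide":[-0.085,0.0032,-0.1005],"yaw":0},{"slide":[-0.085,0.0032,-0.1005],"yaw":0}]'; python3 f.py
```

```text
clock: 23.63
position: [0.3813, 0.3231, 0.2274]
ee_rot: [0.718, 0.696, 0.001, 0.001]
ft_force: [0.8, 0.5, -1.9]
grip_width: 0.203
grasp_force: 59.5
[0.382  0.3227 0.2267] [ 0.13  0.12 -0.37] 24.0333
rod in unit [-0.0572  0.2169]
```

```bash

python3 -m inch '[{"slide":[0,-0.0005,-0.002],"yaw":0},{"slide":[0,-0.0005,-0.004],"yaw":0},{"slide":[0,-0.0005,-0.006],"yaw":0},{"slide":[0,-0.0005,-0.007],"yaw":0},{"slide":[0,-0.0005,-0.007],"yaw":0}]'|grep ft; python3 f.py
python3 -m inch '[{"slide":[0,0,-0.0005],"yaw":0},{"slide":[0,0,-0.001],"yaw":0},{"slide":[0,0,-0.001],"yaw":0}]'|grep ft; python3 f.py
```

```text
ft_force: [0.6, 0.1, -2.0]
[0.3816 0.3223 0.2197] [ 0.13 -0.05 -0.4 ] 24.85
rod in unit [-0.0577  0.2166]
ft_force: [-0.0, -0.9, 3.5]
[0.3817 0.3224 0.2189] [-1.11 -1.31  5.55] 25.5
rod in unit [-0.0577  0.2166]
```

```bash

python3 -m inch '[{"slide":[0,0,0],"yaw":0},{"slide":[0,0,0],"yaw":0},{"slide":[0,0,0],"yaw":0},{"slide":[0,0,0],"yaw":0},{"slide":[0,0,0],"yaw":0},{"slide":[0,0,0],"yaw":0},{"slide":[0,0,0],"yaw":0},{"slide":[0,0,0],"yaw":0}]' 0
python3 -m inch '[{"slide":[0,0,0.015],"yaw":0},{"slide":[0,0,0.04],"yaw":0},{"slide":[0,0,0.07],"yaw":0},{"slide":[0,0,0.1],"yaw":0},{"slide":[0.02,-0.03,0.13],"yaw":0},{"slide":[0.04,-0.06,0.15],"yaw":0},{"slide":[0.05,-0.09,0.15],"yaw":0},{"slide":[0.05,-0.09,0.15],"yaw":0},{"slide":[0.05,-0.09,0.15],"yaw":0},{"slide":[0.05,-0.09,0.15],"yaw":0}]'
python3 nut.py; python3 - <<'E'
from h import *
s=snap("scene","s9.png")
cv2.imwrite("pics/c9.png",cv2.resize(s["frame"][190:350,130:330],(750,600),interpolation=cv2.INTER_CUBIC)[:,:,::-1])
E
```

```text
clock: 26.17
position: [0.3816, 0.3223, 0.2186]
ee_rot: [0.718, 0.696, 0.0, 0.0]
ft_force: [-0.8, -0.7, -0.5]
grip_width: 0.999
grasp_force: 0.0
clock: 27.0
position: [0.4313, 0.2326, 0.3685]
ee_rot: [0.718, 0.696, -0.0, -0.0]
ft_force: [-0.0, 0.7, 0.3]
grip_width: 0.999
grasp_force: 0.0
[263 272  10   9  54] [267.07407407 276.2037037 ]
nut unit [-0.04416291 -0.00397831]
```

View pics/c9.png

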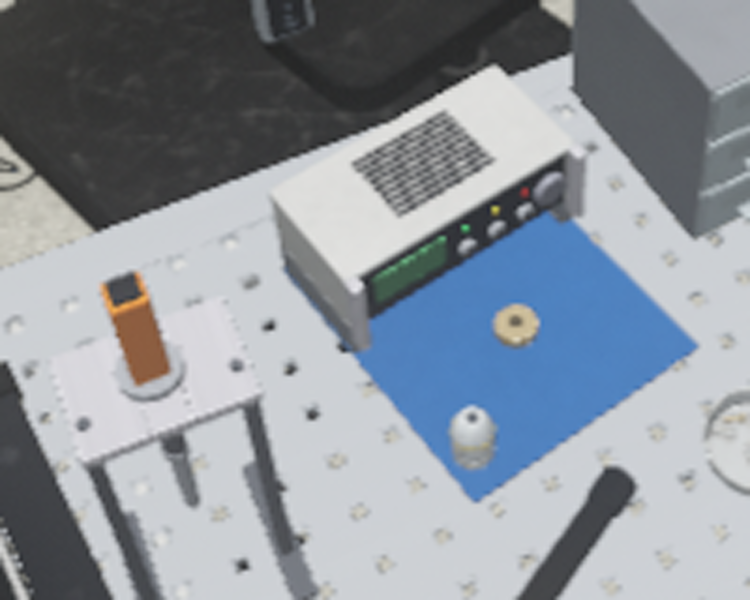

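The hook hangs upright in the rack, with its handle at about (125,290)–(150,380). The nut lies in the open at (517,325), about 44 mm in front of the face, and the objective hasn't moved.

```bash
python3 -c "
from workcell import *
print(hand_in())"
```

```text
the job is handed in; nothing more can be done
None
```

The job is handed in: the nut lies in the open on the mat, about 44 mm in front of the instrument, and the hook is back upright in its rack; foot readings stayed near 3 N, and the arm never went near the objective or the eyepiece.

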